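Load a plug gauge into a sprung inspection cradle

ROBOT

A 7-joint arm with a two-finger parallel gripper is mounted at the origin on a cart in front of the work surface, level with it; the furniture and walls round the work are solid. World frame = base frame: x ahead of the robot, y to its left, z up, the work surface at z = 0. Lengths are in m, angles in rad, forces in N, time in s.
With the tool pointing down it reaches from about 0.4 to 0.9 m from the base axis. Payload 5.6 kg.
Tool frame: the origin (TCP) lies midway between the tips of the shut fingers; the grasp point (between the pads) lies 19 mm behind it; z points along the fingers, y is the line along which they close (so a half turn about z gives the same grasp; the last joint's range is limited). The gripper opens to 92 mm and grips with 3 to 60 N. Pads are 20 mm wide; open, the fingers measure 128 mm over their backs; the gripper's body (75 mm by 189 mm) begins 69 mm behind the grasp point.
Start: joints at [1.175, 0.468, -0.012, 1.603, 0.006, 1.071, -0.056], TCP at [0.225, -0.61, 0.215] pointing down, gripper open.
Joint ranges: [-2.53, 2.53], [-0.31, 2.02], [-1.57, 1.55], [0.28, 2.44], [-1.29, 4.43], [0.15, 1.84], [-2.92, 2.92]. Speed limits (rad/s): [2.57, 2.57, 3.14, 3.14, 3.14, 3.14, 3.14].

INTERFACE

Orientations are given as a 3x3 rotation matrix whose columns are the frame's x, y, z axes.
In Python, from station import env, effector, solver, viewer, workorder, search_frame, tip_of gives the robot as it stands. Calls block until the motion is done:
- env.reach(position, orientation): joint-space move of the TCP to a pose.
- env.movel(position, frame=None, rate=0.15): straight line of the TCP; frame=None keeps the orientation; rate is the mean speed in m/s.
- env.goto_joints(angles): joint-space move.
- effector.release() and effector.grasp(squeeze=None): open the fingers fully, or close them until they stop; squeeze is the grip in N (None keeps the last).
- env.pause(seconds).
- solver.inverse_kinematics(position, orientation): joint angles nearest the present ones, or None.
- env.sense(): the state.
- viewer.read_camera(name): name is "side" or "top" or "wrist"; returns (picture, depth): 384x512x3 uint8, red, green, blue; 384x512 float32, m along the optical axis (not along the pixel's ray), 0 where there is no reading.
- viewer.camera_info(name): a dict with "intrinsics" (3x3 intrinsics, pixels), "eye" and "rotation" of the camera in the world; the wrist camera has in their place "T_tool_cam" (4x4, takes a point from camera to tool coordinates, whose origin is the TCP and whose axes are the flange's). Camera axes: x right, y up, looking along -z (the intrinsics and any distortion apply to the point x, -y, -z); pixel columns grow to the right and rows downward; lengths in m; the calibration is good to about 2 mm. A picture is of the moment at which its call begins: read the wrist's pose just before it. camera_info takes no time and is no camera call.
A pose or a line that the arm cannot do raises env.PlanningError and nothing moves.
- workorder.finish_job(): hands the job in; it is judged then, once.
Trained networks look in the newest picture that a camera, given by its name, has taken for a name from the list of things; names that differ only in an ending like _2 or _b are one class to them, and where a whole thing is asked for, a point or a joint stands for the part that bears it (a point fixed in the world has none). Each returns a list of dicts, best first, with "score" (0 to 1); they miss things now and then, are a little off and sometimes report something else, mostly with a low value. They report only what shows in the picture. A call takes as long as a camera call. They do not tell look-alikes from the thing itself.
- search_frame(camera, name): "at" ([x, y, z] in m, in world coordinates, good to about 4 mm: the middle of the surface that is visible of it).
- tip_of(camera, name): "at" ([x, y, z] in m, in world coordinates, good to about 4 mm: a listed point, or the origin of a listed thing).
The state is a dict: "t": time; "joint_positions": joint angles; "joint_velocities": joint speeds; "tau": joint torques, N m; "ee_pos": TCP position; "tcp_rot": TCP orientation; "wrist_force": force on the tool from outside, world axes, zero at the start; "moment": the same for the moment, N m; "gripper_width": finger opening in m; "grasp_force": force on a finger pad.
Only numpy, scipy, OpenCV 4.12 (cv2) and the standard library are available. Lean on these libraries where they do the work, as an engineer would, in place of code of your own. Each camera call takes 0.05 s, during which the arm holds its last target. There are 200 camera calls.

TASK

Draw the plug gauge out of its orange sleeve, lay it on the mat and let go, then take it by the middle of its handle. Tuck its long thin end under the lip of the cradle's blue sprung carriage, press the carriage back gently (not to the end of its travel) and lower the short end in front of the fixed stop. Leave the gauge level on both rests, held between carriage and stop, and do not disturb the tape roll or white can.

Things in the scene. Friction and masses are not known exactly. Their poses are not given: they have to be found in the camera images.
- gauge: Plug gauge, loose, 0.1 to 0.2 kg, 108 mm long along its y: long thin steel end (12 mm diameter) y -54 to -28 mm, black hexagon handle (16 mm over flats, 18 over corners) -28 to +42, short thin end (12 mm) +42 to +54. Starts with a flat down. Origin half way along, on the underside as it starts, 8 mm off the axis.
- gauge_mid (a point): Point on the gauge's axis, half way along its length; axes parallel to those of the gauge.
- long_end (a point): Centre of the end face of the gauge's long thin end, on the axis, 54 mm from gauge_mid.
- short_end (a point): Centre of the end face of the gauge's short thin end, on the axis, 54 mm from gauge_mid.
- sleeve: Orange storage sleeve, fixed, 34 x 84 (y) x 42 mm, origin under its centre. Tube closed but for a mouth at y = +42 mm; inside 26 mm wide, 24 mm high, floor 14 mm above the desk. The gauge lies in it along y, its short end out of the mouth by 30 to 38 mm: grip it there and draw it out along +y, where 150 mm of mat is free.
- fixture: Inspection cradle, fixed; grey base 72 mm wide (x), y -106 to +78, 12 mm thick. Origin on its underside below the seated gauge's middle. Seated gauge: along y, axis at x = 0, 36 mm up, short end to +y. Two dark vee rests under the handle at y = -24 to -18 and +34 to +40 mm, ears to 38 mm up; fingers go between the rests. The spring housing at y -90 to -104 is 47 mm high.
- stop_face (a point): Middle of the face of the cradle's aluminium fixed stop, on the seated gauge's axis: y = +54 mm of the cradle, 36 mm up. The stop's top is 42 mm up. Two side cheeks of the same height, 20 mm apart inside, reach 11 mm from the face towards the carriage.
- carriage (a joint): Travel of the blue carriage (m): 0 forward, with its face 98 mm from the fixed stop; grows as it is pressed back along -y of the cradle; 0.010 with the gauge seated; end of travel 0.024. Its spring pushes it forward with about 6 N at 0, 10 N at 0.010, 15 N at 0.024.
- jaw_face (a point): Middle of the blue carriage's upright face, 36 mm up, y = -44 mm of the cradle when forward; moves with it. Over it a lip, underside 48 mm up, top 54, reaching 15 mm towards the stop; side cheeks 20 mm apart inside reach 17 mm. The gauge's end goes under the lip, the gauge tilted 8 to 13 degrees, long end down, so that its short end clears the stop.
- tape: Roll of brown tape lying flat, loose bystander, 93 mm across, 48 mm high, origin under its middle.
- can: White ribbed screw-top can, loose bystander, 47 mm across, 52 mm high, origin under its middle.
There are look-alikes about, which are no part of the job. What is meant by the gauge is not green, and is the larger of those in its own colour.

How it is judged:
On the way:
1. The gauge, drawn wholly out of the sleeve, lies flat on the mat, released and still (height (world z) of each of long_end, short_end below 0.012 m and y of long_end in the frame of sleeve above 0.042 m and contact force between gauge and the fingers below 0.1 N and linear speed of gauge below 0.02 m/s), for 0.2 s.
At the end, for the whole second after the job is handed in: The gauge lies still on the cradle's rests, long thin end at the carriage: middle within 3 mm of its place (2 mm towards the stop), axis 34 to 38.5 mm above the cradle's underside and within 0.05 rad of its y, the carriage held back 8 to 12.5 mm (x of gauge_mid in the frame of fixture between -0.003 and 0.003 m and y of gauge_mid in the frame of fixture between -0.003 and 0.002 m and z of gauge_mid in the frame of fixture between 0.034 and 0.0385 m and angle between the y axis of gauge and the y axis of fixture, either way round below 0.05 rad and y of short_end in the frame of fixture above 0.04 m and value of joint carriage between 0.008 and 0.0125 m and linear speed of gauge below 0.01 m/s); the robot touches nothing.
It fails at once if The carriage is driven to the end of its travel (beyond 23 mm) (value of joint carriage above 0.023 m).
It fails at once if The tape roll or the can is moved by more than 30 mm (distance of any of tape, can from where it was at the start of the episode above 0.03 m).
It also fails if it takes over 61 s, if anything falls off the work surface, if the arm or the gripper's body presses on something with over 40 N, if the wrist force passes 120 N, or if a joint passes its speed limit or range.

## Working session

There is one attempt and no reset: what is moved stays moved. The work goes in short steps, each a Python script; the robot and the scene stay as the last script left them, time stands still between calls to the robot, and variables do not carry over. Pictures are saved under pics/ and viewed, at most 10 in all, crops included, and the job is handed in when it is done.

```bash
mkdir -p pics; ls
cat > h.py <<'E'
import numpy as np, cv2
from station import env, effector, solver, viewer, workorder, search_frame, tip_of
np.set_printoptions(precision=4, suppress=True)
def shot(cam, fn=None):
    s=env.sense(); im,d=viewer.read_camera(cam)
    if fn: cv2.imwrite('pics/'+fn, im[:,:,::-1])
    return im,d,s
def campose(cam,s=None):
    i=viewer.camera_info(cam); K=np.array(i['intrinsics'])
    if cam=='wrist':
        T=np.eye(4);T[:3,:3]=s['tcp_rot'];T[:3,3]=s['ee_pos'];T=T@np.array(i['T_tool_cam'])
        return K,T[:3,:3],T[:3,3]
    return K,np.array(i['rotation']),np.array(i['eye'])
def cloud(cam,d,s=None):
    K,R,e=campose(cam,s); v,u=np.mgrid[:d.shape[0],:d.shape[1]]
    P=np.stack([(u-K[0,2])/K[0,0]*d,-(v-K[1,2])/K[1,1]*d,-d],-1)
    W=P@R.T+e; W[d<=0]=np.nan; return W
def down(yaw):
    # tool z down, tool y (closing line) at angle yaw from world x in the xy plane
    y=np.array([np.cos(yaw),np.sin(yaw),0]); z=np.array([0,0,-1.]); return np.stack([np.cross(y,z),y,z],1)
E
python3 - <<'E'
from h import *
for c in ['top','side']:
    im,d,s=shot(c,c+'0.png'); i=viewer.camera_info(c); print(c,{k:np.array(v) if not isinstance(v,str) else v for k,v in i.items()})
    for n in ['gauge','sleeve','fixture','carriage','tape','can']:
        print(c,n,[(np.array(r['at']),round(r['score'],2)) for r in search_frame(c,n)][:4])
    for n in ['gauge_mid','long_end','short_end','stop_face','jaw_face','sleeve','fixture','can','tape']:
        print(c,'tip',n,[(np.array(r['at']),round(r['score'],2)) for r in tip_of(c,n)][:4])
print(env.sense()); 
a=cv2.imread('pics/top0.png');b=cv2.imread('pics/side0.png')
cv2.imwrite('pics/top0b.png',cv2.resize(a,(800,600)));cv2.imwrite('pics/side0b.png',cv2.resize(b,(800,600)))
E
```

```text
pics
top {'intrinsics': array([[471.4544,   0.    , 260.7079],
       [  0.    , 471.4544, 188.4964],
       [  0.    ,   0.    ,   1.    ]]), 'eye': array([ 0.4938, -0.0648,  1.1087]), 'rotation': array([[ 0.0085,  0.9972, -0.0744],
       [-0.9999,  0.0092,  0.0088],
       [ 0.0094,  0.0743,  0.9972]])}
top gauge [(array([ 0.5225, -0.0705,  0.0153]), 0.81), (array([ 0.4362, -0.2405,  0.03  ]), 0.65), (array([ 0.43  , -0.295 ,  0.0416]), 0.51), (array([ 0.5461, -0.1956,  0.0107]), 0.45)]
top sleeve [(array([ 0.4348, -0.2372,  0.0282]), 0.71), (array([ 0.4345, -0.2965,  0.0419]), 0.69)]
top fixture [(array([0.5037, 0.1348, 0.0132]), 0.94), (array([ 0.4364, -0.2364,  0.0241]), 0.15)]
top carriage [(array([0.509 , 0.1032, 0.0516]), 0.63)]
top tape [(array([ 0.6943, -0.0189,  0.0465]), 0.76)]
top can [(array([0.6698, 0.1611, 0.0563]), 0.81), (array([0.5105, 0.1016, 0.0542]), 0.39)]
top tip gauge_mid [(array([ 0.5492, -0.1963,  0.0115]), 0.75), (array([ 0.5213, -0.0734,  0.0084]), 0.7), (array([ 0.4348, -0.275 ,  0.0254]), 0.39)]
top tip long_end [(array([ 0.4758, -0.1024,  0.006 ]), 0.
[... 1908 characters left out ...]
6707,  0.1712, -0.0009]), 0.63)]
side tip tape [(array([ 0.6843, -0.0233,  0.0018]), 0.88)]
{'t': 1.6, 'joint_positions': array([ 1.175 ,  0.4675, -0.0116,  1.6027,  0.006 ,  1.0714, -0.0563]), 'joint_velocities': array([-0.0001, -0.0001,  0.0006,  0.0023, -0.001 ,  0.0012, -0.0008]), 'tau': array([  0.0001, -52.0398,  -0.0128, -24.4049,  -0.0567,   0.0114,
         0.    ]), 'ee_pos': array([ 0.2245, -0.61  ,  0.2146]), 'tcp_rot': array([[ 0.9384,  0.3455, -0.    ],
       [ 0.3455, -0.9384, -0.    ],
       [-0.0001,  0.    , -1.    ]]), 'wrist_force': array([-0.571 ,  0.24  ,  0.2812]), 'moment': array([-0.0496,  0.0052,  0.0174]), 'grasp_force': 0.0, 'gripper_width': 0.09157159770110312}
```

View pics/top0b.png

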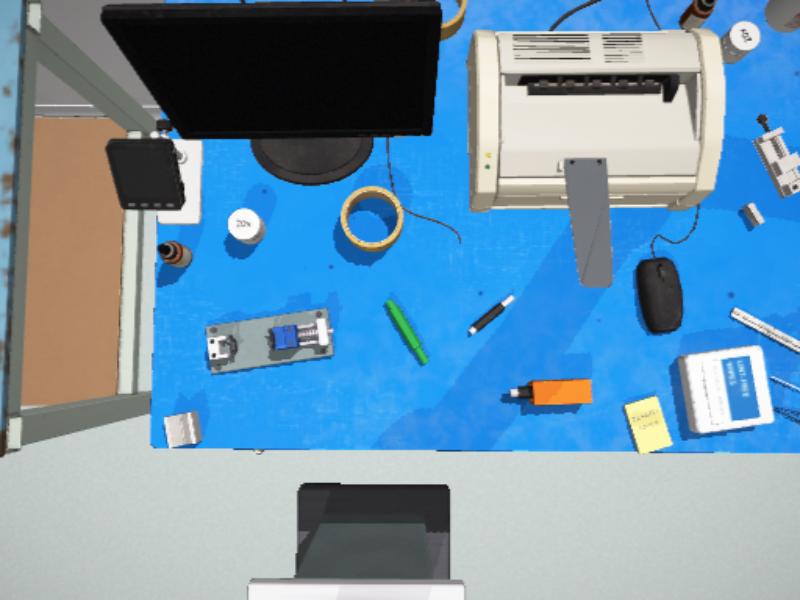

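View pics/side0b.png

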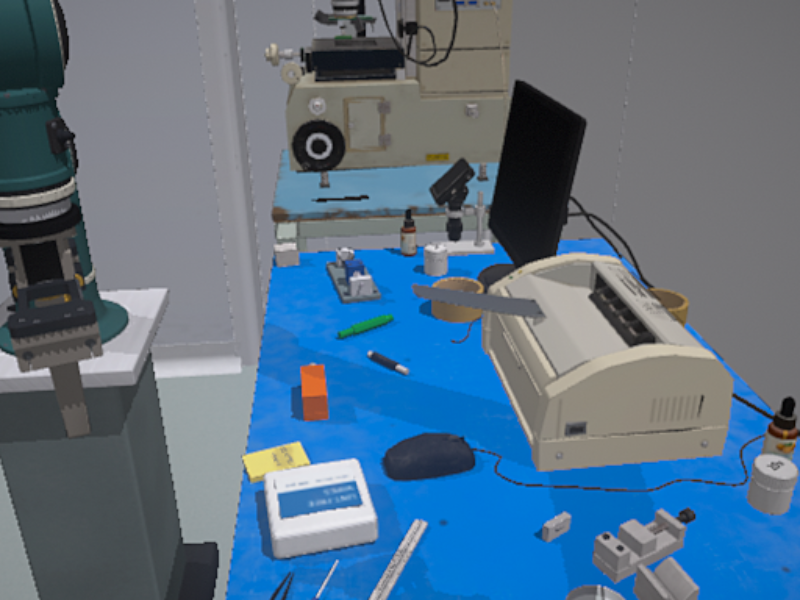

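The top view shows three look-alikes: the green gauge at (407,332), a small black one on the mat at (490,315), and a black one in the orange sleeve at (518,392). The one in the sleeve fits, being non-green and in the sleeve. I'll confirm it with a wrist close-up and measure the sleeve there.

Run:
```python
from h import *
i=viewer.camera_info('wrist'); print(np.array(i['T_tool_cam'])); print(np.array(i['intrinsics']))
# camera over sleeve: choose tcp so that cam looks near sleeve mouth
R=down(0.0)
T=np.array(i['T_tool_cam']); 
tgt=np.array([0.434,-0.255,0.03])
# point on the optical axis at cam
h=0.20
c=R@T[:3,3]; ax=-(R@T[:3,2]); print('axis',ax,'off',c)
p=None
for yaw in [0,np.pi,np.pi/2,-np.pi/2]:
    R=down(yaw);c=R@T[:3,3]; ax=-(R@T[:3,2])
    z=0.22; lam=-(z+c[2]-0.03)/ax[2]; p=np.array([tgt[0]-c[0]-lam*ax[0],tgt[1]-c[1]-lam*ax[1],z])
    q=solver.inverse_kinematics(p,R); print(yaw,p,q)
a=cv2.imread('pics/top0.png')
cv2.imwrite('pics/crop0.png',cv2.resize(a[170:270,250:390],None,fx=5.5,fy=5.5,interpolation=cv2.INTER_CUBIC))
```

```text
[[ 0.0005  0.9597  0.2809  0.0797]
 [ 1.     -0.0005 -0.0001  0.0013]
 [ 0.      0.2809 -0.9597 -0.1705]
 [ 0.      0.      0.      1.    ]]
[[306.1727   0.     256.3979]
 [  0.     306.1727 188.8866]
 [  0.       0.       1.    ]]
axis [ 0.0001 -0.2809 -0.9597] off [0.0013 0.0797 0.1705]
0 [ 0.4327 -0.2292  0.22  ] [ 0.8208  0.2301 -0.4573  1.9563  0.1214  0.9815  0.3062]
3.141592653589793 [ 0.4353 -0.2808  0.22  ] [ 0.3804  0.2361  0.1489  1.9265 -0.0417  0.9819 -2.5932]
1.5707963267948966 [ 0.4082 -0.2563  0.22  ] [ 1.0992  0.2559 -0.6944  1.9616  0.1949  0.9904  1.8839]
-1.5707963267948966 [ 0.4598 -0.2537  0.22  ] [ 0.5634  0.2599 -0.1445  1.8944  0.0443  0.9904 -1.1714]
```

View pics/crop0.png

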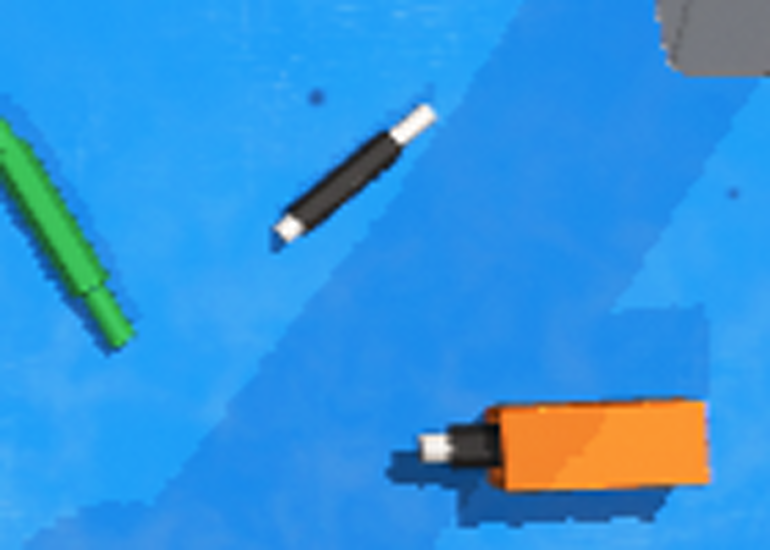

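The crop shows the gauge in the sleeve: steel short end at (434,448), black handle at (475,447), and a thicker handle than the loose black one at (350,180). The green one at (60,240) is excluded. Next I'll move above it and measure.

Run:
```python
from h import *
env.reach(np.array([0.4327,-0.2292,0.22]),down(0.0))
im,d,s=shot('wrist','w1.png'); W=cloud('wrist',d,s)
print(s['t'],s['ee_pos'])
hsv=cv2.cvtColor(im,cv2.COLOR_RGB2HSV)
o=(hsv[...,0]<22)&(hsv[...,1]>140)&(hsv[...,2]>90)
P=W[o&(W[...,2]>0.037)&(W[...,2]<0.05)]; print('orange top',len(P),np.nanmedian(P,0))
r=cv2.minAreaRect(P[:,:2].astype(np.float32)*1000); print(r); print(cv2.boxPoints(r))
x=W[...,0];y=W[...,1];z=W[...,2]
my=P[:,1].max()
m=(~o)&(abs(x-np.median(P[:,0]))<0.018)&(y>my-0.002)&(y<my+0.06)&(z>0.017)
G=W[m]; print('gauge',len(G),G.min(0),G.max(0))
for a in np.arange(G[:,1].min(),G[:,1].max(),0.004):
    g=G[abs(G[:,1]-a-0.002)<0.002]
    if len(g)>3: print(a+0.002,len(g),np.percentile(g[:,0],[2,50,98]),g[:,2].max())
for n in ['short_end','sleeve']: print(n,[(np.array(r['at']),r['score']) for r in tip_of('wrist',n)][:3])
cv2.imwrite('pics/w1b.png',cv2.resize(cv2.imread('pics/w1.png'),(800,600)))
```

```text
3.2 [ 0.4324 -0.2308  0.2199]
orange top 1651 [ 0.4349 -0.2926  0.0422]
((434.3294372558594, -295.2702331542969), (32.361141204833984, 82.93759155273438), 3.0320236682891846)
[[ 415.9781 -254.7153]
 [ 420.365  -337.5368]
 [ 452.6808 -335.8251]
 [ 448.2939 -253.0036]]
gauge 5737 [ 0.4169 -0.2552  0.018 ] [ 0.4529 -0.2038  0.337 ]
-0.2531645888547354 53 [0.4251 0.435  0.4492] 0.042014828011150585
-0.2491645888547354 46 [0.4252 0.4332 0.4425] 0.03197230488245911
-0.2451645888547354 42 [0.4252 0.4332 0.4412] 0.031437891957544484
-0.2411645888547354 50 [0.4252 0.4338 0.4412] 0.031839001738196426
-0.2371645888547354 48 [0.424  0.4326 0.4412] 0.03150754510483478
-0.2331645888547354 36 [0.4274 0.4339 0.4391] 0.02935355865626188
-0.2291645888547354 38 [0.4266 0.4327 0.4388] 0.029679206144168135
-0.2251645888547354 33 [0.4266 0.4315 0.4375] 0.028990713541383162
-0.2211645888547354 16 [0.429  0.4333 0.4375] 0.027925752664551995
-0.21716458885473539 34 [0.4283 0.4374 0.45  ] 0.3352394651993641
-0.21316458885473538 814 [0.4225 0.4399 0.4522] 0.33702021877399246
-0.20916458885473538 1830 [0.4176 0.435  0.4522] 0.32819276047792173
-0.20516458885473537 2696 [0.4175 0.4347 0.4522] 0.32738787195623525
short_end [(array([ 0.4299, -0.221 ,  0.0227]), 0.66), (array([ 0.5194, -0.1628,  0.0069]), 0.57)]
sleeve [(array([ 0.4368, -0.2931,  0.0033]), 0.89)]
```

View pics/w1b.png

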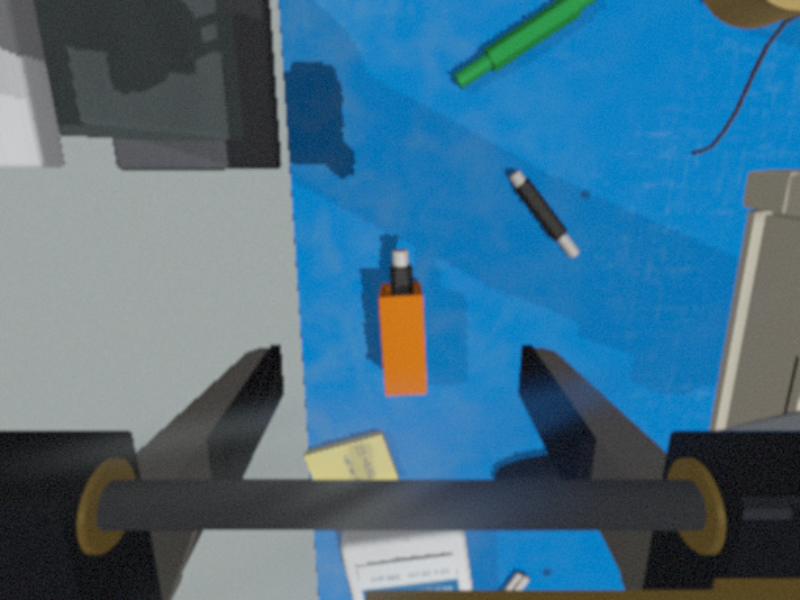

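The wrist view shows the sleeve at (403,340), with its mouth toward the top at (400,285), and the gauge's short end at (400,258). The sleeve yaw is about 3°. Now I'll grip it, draw it out, lay it down and look at it.

Run:
```python
from h import *
a=np.deg2rad(3.03); u=np.array([-np.sin(a),np.cos(a),0]); C=np.array([0.4343,-0.2953,0])
R=down(a)
g=C+0.054*u; g[0]+=0.0006
env.reach(g+[0,0,0.08],R)
env.movel(g+[0,0,0.0155],rate=0.1)
effector.grasp(35); s=env.sense(); print(s['t'],s['ee_pos'],s['gripper_width'],s['grasp_force'],s['wrist_force'])
p=s['ee_pos'].copy()
env.movel(p+0.100*u,rate=0.08); s=env.sense(); print(s['ee_pos'],s['gripper_width'],s['wrist_force'])
p=s['ee_pos'].copy(); p[2]=0.0025
env.movel(p,rate=0.04); s=env.sense(); print(s['ee_pos'],s['gripper_width'],s['wrist_force'])
effector.release(); env.pause(0.4)
env.movel(p+[0,0,0.12],rate=0.2)
# look: back off so that gauge centre lies in view
i=viewer.camera_info('wrist')
env.reach(np.array([0.429,-0.150,0.20]),R)
env.pause(0.2)
im,d,s=shot('wrist','w2.png'); W=cloud('wrist',d,s); print(s['t'],s['ee_pos'])
np.savez('w2.npz',im=im,d=d,R=s['tcp_rot'],p=s['ee_pos'])
for n in ['gauge_mid','long_end','short_end']: print(n,[(np.array(r['at']),round(r['score'],2)) for r in tip_of('wrist',n)][:3])
x,y,z=W[...,0],W[...,1],W[...,2]
m=(abs(x-0.43)<0.03)&(y>-0.245)&(y<-0.08)&(z>0.006)&(z<0.03)
n,l,st,ce=cv2.connectedComponentsWithStats(m.astype(np.uint8))
for k in range(1,n):
    if st[k,4]>60:
        G=W[l==k]; r=cv2.minAreaRect(G[:,:2].astype(np.float32)*1000); print(st[k],r,np.percentile(G[:,2],[50,95]))
cv2.imwrite('pics/w2b.png',cv2.resize(im[:,:,::-1],(800,600)))
```

```text
5.9 [ 0.4321 -0.2413  0.0155] 0.01637161631662991 35.0000603380613 [-0.3516  0.6638 -0.22  ]
[ 0.4268 -0.142   0.0155] 0.015994468512322856 [ 0.3788 -0.1902 -0.3955]
[ 0.4265 -0.142   0.0022] 0.015962638525488425 [ 1.0187  0.9492 -1.0991]
10.7083 [ 0.4278 -0.1495  0.1982]
gauge_mid [(array([ 0.4291, -0.1756,  0.0065]), 0.85)]
long_end [(array([ 0.4739, -0.0973,  0.0077]), 0.94), (array([ 0.432 , -0.2297,  0.0039]), 0.83), (array([ 0.5732, -0.2295,  0.0102]), 0.79)]
short_end [(array([ 0.4266, -0.1254,  0.0125]), 0.77), (array([ 0.566 , -0.0404,  0.0121]), 0.73), (array([ 0.5185, -0.167 ,  0.0042]), 0.58)]
[ 249  146   15   87 1120] ((429.050537109375, -177.28146362304688), (17.519676208496094, 108.47256469726562), 2.6869184970855713) [0.0144 0.0171]
```

View pics/w2b.png

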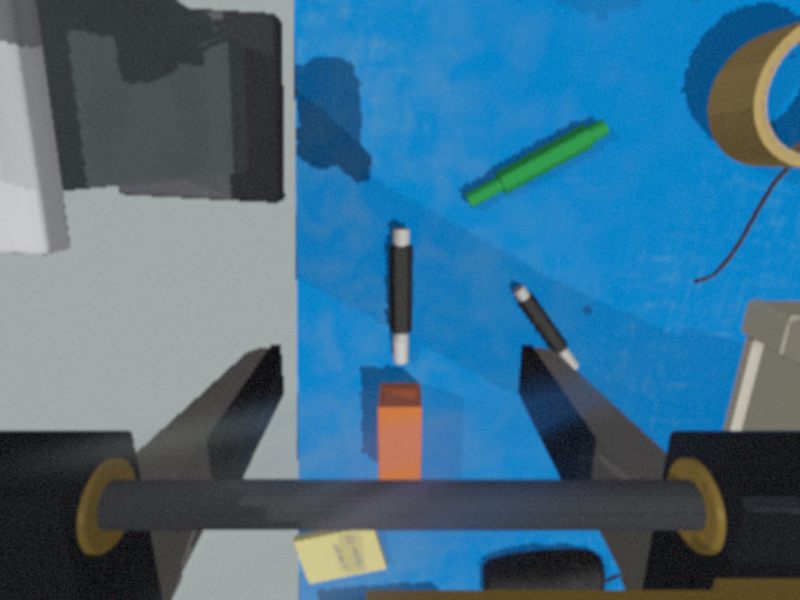

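The gauge lies flat on the mat, with its steel short end at (401,236) and long end at (401,347), clear of the sleeve mouth at (400,390). Before regrasping I'll measure the cradle with the empty wrist.

Run:
```python
from h import *
a=0.165; R=down(a)
env.reach(np.array([0.501,0.165,0.15]),R); env.pause(0.2)
im,d,s=shot('wrist','w3.png'); W=cloud('wrist',d,s); print(s['t'],s['ee_pos'])
np.savez('w3.npz',im=im,d=d,R=s['tcp_rot'],p=s['ee_pos'])
for n in ['stop_face','jaw_face','fixture']: print(n,[(np.array(r['at']),round(r['score'],2)) for r in tip_of('wrist',n)][:2])
x,y,z=W[...,0],W[...,1],W[...,2]
m=(abs(x-0.501)<0.09)&(abs(y-0.135)<0.14)&(z>0.007)&(z<0.07)
n,l,st,ce=cv2.connectedComponentsWithStats(m.astype(np.uint8))
k=1+np.argmax(st[1:,4]); G=W[l==k]; print(st[k])
print('all',cv2.minAreaRect(G[:,:2].astype(np.float32)*1000))
B=G[(G[:,2]<0.017)]; r=cv2.minAreaRect(B[:,:2].astype(np.float32)*1000); print('base',r,np.median(B[:,2])); print(cv2.boxPoints(r))
f0=np.array([0.501,0.149,0]); c,sn=np.cos(a),np.sin(a)
F=(G-f0)@np.array([[c,-sn,0],[sn,c,0],[0,0,1]])
for lo,hi in [(-.104,-.09),(-.06,-.03),(.043,.053),(.056,.07),(-.024,-.018),(.034,.040)]:
    q=F[(F[:,1]>lo)&(F[:,1]<hi)&(F[:,2]>0.025)]
    if len(q): print(lo,hi,len(q),np.percentile(q[:,0],[1,50,99])*1000,np.percentile(q[:,2],[50,99])*1000)
hi_=F[F[:,2]>0.030]; h,e=np.histogram(hi_[:,1],bins=np.arange(-.11,.08,.004)); print([(round(b*1000),int(v)) for b,v in zip(e,h)])
cv2.imwrite('pics/w3b.png',cv2.resize(im[:,:,::-1],(800,600)))
```

```text
12.35 [0.5014 0.1635 0.1502]
stop_face [(array([0.4975, 0.2044, 0.0375]), 0.59)]
jaw_face [(array([0.5106, 0.0996, 0.0335]), 0.71), (array([ 0.5032,  0.1504, -0.0019]), 0.65)]
fixture [(array([0.5013, 0.1475, 0.0011]), 0.57)]
[  220   117    72   184 11557]
all ((506.2410888671875, 130.21136474609375), (72.25188446044922, 189.48057556152344), 9.23656940460205)
base ((505.756103515625, 133.19374084472656), (72.25188446044922, 183.4374237060547), 9.23656940460205) 0.012243013709517192
[[455.3767 217.9246]
 [484.8204  36.8656]
 [556.1355  48.4629]
 [526.6918 229.5219]]
-0.104 -0.09 740 [-17.9849   1.7563  21.4694] [45.2145 48.3573]
-0.06 -0.03 1022 [-13.5246   1.9711  17.3876] [54.4982 56.9437]
0.043 0.053 194 [-13.4521   1.751   17.782 ] [41.875  43.3209]
0.056 0.07 511 [-13.146    2.2479  17.5738] [42.2966 45.0594]
-0.024 -0.018 137 [-13.9714   1.9298  17.8685] [29.0275 38.4797]
0.034 0.04 128 [-13.8596   2.1091  18.1265] [29.1135 38.723 ]
[(-110, 0), (-106, 107), (-102, 126), (-98, 154), (-94, 325), (-90, 43), (-86, 36), (-82, 34), (-78, 42), (-74, 32), (-70, 1), (-66, 10), (-62, 110), (-58, 112), (-54, 128), (-50, 140), (-46, 124), (-42, 126), (-38, 134), (-34, 178), (-30, 89), (-26, 50), (-22, 29), (-18, 0), (-14, 0), (-10, 0), (-6, 0), (-2, 0), (2, 0), (6, 0), (10, 0), (14, 0), (18, 0), (22, 0), (26, 0), (30, 37), (34, 55), (38, 17), (42, 59), (46, 66), (50, 117), (54, 156), (58, 158), (62, 166), (66, 75), (70, 0), (74, 0)]
```

View pics/w3b.png

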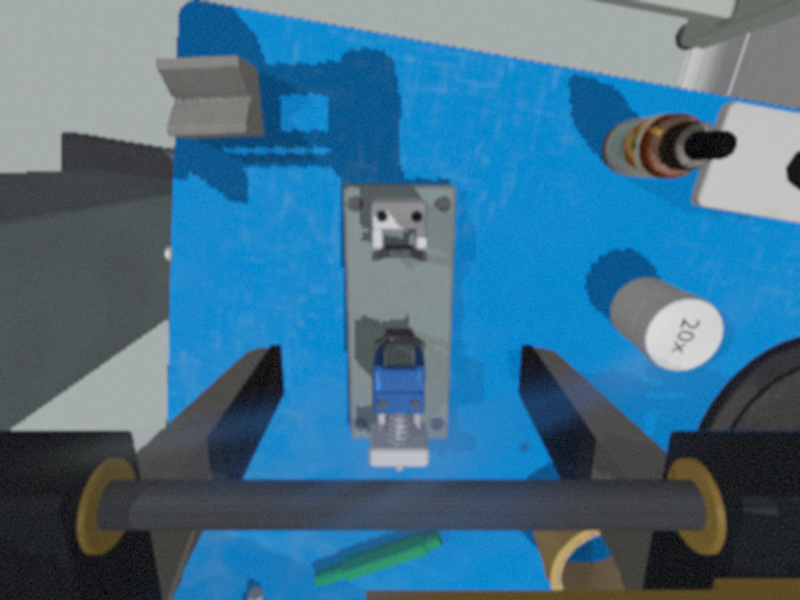

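The wrist view shows the cradle base centred at (400,310), the stop at (398,225), the carriage at (400,375) and the can at (665,325). The origin is about (0.5025,0.147) with yaw 0.162, after correcting for the 0.8 mm hand-eye bias seen at the gauge. Next: grasp, approach tilted, and feel for the carriage.

```bash
cat >> h.py <<'E'
from scipy.spatial.transform import Rotation as Ro
F0=np.array([0.5025,0.1470,0]); FA=0.162; DEL=0.007; H=0.0065
def pose(ym,zm,th,dx=0.0):
    """TCP pose for gauge_mid at (dx,ym,zm) mm in the cradle, tilt th deg (long end down)"""
    Rz=Ro.from_euler('z',FA).as_matrix(); Rg=Rz@Ro.from_euler('x',th,degrees=True).as_matrix()
    return F0+Rz@(np.array([dx,ym,zm])/1000)+Rg@np.array([0,DEL,-H]), Rg@down(0.0)
def fy(f): return float(f@np.array([-np.sin(FA),np.cos(FA),0]))
E
python3 - <<'E'
from h import *
for v in [(31,100,12),(31,50.5,12),(12,46.5,12),(-6,45,12),(-4,36,0)]:
    print(v,solver.inverse_kinematics(*pose(*v)))
a=np.deg2rad(2.9); R=down(a); g=np.array([0.4279,-0.1703,0.002])
env.reach(g+[0,0,0.07],R); env.movel(g,rate=0.1)
effector.grasp(45); s=env.sense(); print(s['t'],s['ee_pos'],s['gripper_width'],s['grasp_force'])
env.movel(g+[0,0,0.13],rate=0.2)
env.reach(*pose(31,100,12)); env.pause(0.2)
im,d,s=shot('wrist','w4.png'); print(s['t'],s['ee_pos'],pose(31,100,12)[0],s['wrist_force'],s['gripper_width'])
np.savez('w4.npz',im=im,d=d,R=s['tcp_rot'],p=s['ee_pos'])
cv2.imwrite('pics/w4b.png',cv2.resize(im[:,:,::-1],(800,600)))
im,d,_=shot('side','s4.png'); cv2.imwrite('pics/s4b.png',cv2.resize(im[130:210,180:290,::-1],(800,582)))
for n in ['long_end','short_end']: print(n,[(np.array(r['at']),round(r['score'],2)) for r in tip_of('wrist',n)][:2])
E
```

```text
(31, 100, 12) [ 0.2764  0.5489 -0.7148  1.9789  0.2236  0.7008 -0.3608]
(31, 50.5, 12) [ 0.2381  0.6288 -0.6699  2.0004  0.2956  0.6081 -0.4051]
(12, 46.5, 12) [ 0.2711  0.6339 -0.6653  2.0039  0.2951  0.6064 -0.368 ]
(-6, 45, 12) [ 0.3037  0.6357 -0.6627  2.0049  0.2915  0.6099 -0.3308]
(-4, 36, 0) [ 0.0766  0.6089 -0.5398  2.0015  0.4981  0.6628 -0.6232]
15.8667 [ 0.428  -0.1703  0.002 ] 0.01625652434282991 44.999923165887594
18.2167 [0.4967 0.1844 0.0952] [0.4962 0.1857 0.0951] [-0.5801 -0.3243 -1.0017] 0.01563990400315709
long_end [(array([0.4998, 0.1762, 0.0956]), 0.23)]
short_end [(array([0.4882, 0.23  , 0.1122]), 0.71)]
```

View pics/w4b.png

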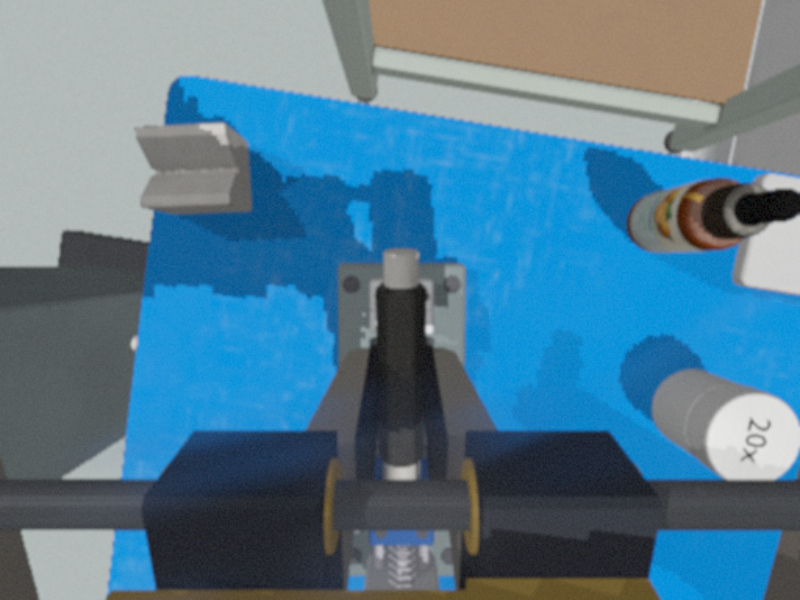

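The wrist view shows the gauge held tilted in line with the cradle, short end at (401,262), stop behind at (400,310) and long end over the carriage side at (401,468). The network's short_end agrees with my model within 1 mm. Next I'll descend and feel for the carriage.

Run:
```python
from h import *
f0=env.sense()['wrist_force']
def go(ym,zm,th,rate=0.06):
    p,R=pose(ym,zm,th); env.movel(p,R,rate=rate); s=env.sense()
    df=s['wrist_force']-f0; e=s['ee_pos']-p
    print((round(ym,1),round(zm,1),th),'t%.1f'%s['t'],'F',round(fy(df),2),df,'err',e*1000); return fy(df),df
ok=True
for v in [(31,50.5,12),(25,49.5,12),(18,48,12)]:
    f,df=go(*v)
    if np.linalg.norm(df)>8: ok=False; print('ANOMALY'); break
if ok:
    f0=env.sense()['wrist_force']; y=18
    while y>2:
        y-=1.0; f,df=go(y,max(46,48-(18-y)*0.25),12,rate=0.02)
        if f>3.5 or np.linalg.norm(df)>12: break
```

```text
(31, 50.5, 12) t19.4 F 0.04 [0.6681 0.1462 1.4358] err [0.2814 0.1944 0.2933]
(25, 49.5, 12) t19.6 F -0.92 [-0.228  -0.9646  2.1532] err [ 0.3751 -0.7252  0.1212]
(18, 48, 12) t19.9 F 0.12 [-0.6407  0.0147  0.4437] err [ 0.1298 -0.6989 -0.1321]
(17.0, 47.8, 12) t20.2 F -0.19 [ 0.5935 -0.0915  1.411 ] err [-0.0181  0.0486  0.006 ]
(16.0, 47.5, 12) t20.4 F -0.46 [ 0.9705 -0.3053  1.0519] err [-0.0379 -0.0151 -0.0447]
(15.0, 47.2, 12) t20.7 F -0.53 [ 1.1893 -0.338   0.9228] err [ 0.0038 -0.0643 -0.0326]
(14.0, 47.0, 12) t20.9 F -0.19 [ 0.2374 -0.1568  1.0501] err [-0.0031 -0.1071 -0.0435]
(13.0, 46.8, 12) t21.2 F -0.73 [ 1.0672 -0.5653  0.0551] err [-0.0093 -0.0995 -0.041 ]
(12.0, 46.5, 12) t21.4 F -0.73 [ 0.9607 -0.5852  0.7175] err [ 0.0073 -0.0993 -0.0411]
(11.0, 46.2, 12) t21.7 F -0.24 [ 1.1444 -0.0524  1.3862] err [ 0.0016 -0.091  -0.0248]
(10.0, 46, 12) t21.9 F -0.3 [ 0.4775 -0.226   1.0481] err [-0.0139 -0.0826 -0.019 ]
(9.0, 46, 12) t22.2 F 1.52 [1.3793 1.7612 0.7568] err [-0.0811  0.4614  0.1059]
(8.0, 46, 12) t22.4 F 4.66 [-0.7502  4.5973  1.8018] err [-0.1905  1.159   0.247 ]
```

The carriage was felt at model ym ≈ 9.5, against 10.1 predicted, so geometry agrees to about 0.6 mm. The arm is compliant, so I'll press back judged by the actual position.

```bash
cat >> h.py <<'E'
def where(s,th):
    Rz=Ro.from_euler('z',FA).as_matrix(); Rg=np.array(s['tcp_rot'])@down(0.0).T
    m=np.array(s['ee_pos'])-Rg@np.array([0,DEL,-H]); return (Rz.T@(m-F0))*1000, np.rad2deg((Rz.T@Rg)[2,1])
E
python3 - <<'E'
from h import *
def go(ym,zm,th,rate=0.03):
    p,R=pose(ym,zm,th); env.movel(p,R,rate=rate); s=env.sense(); w,t=where(s,th)
    print((round(ym,1),round(zm,1),th),'t%.1f'%s['t'],'F',round(fy(s['wrist_force']),2),s['wrist_force'],'actual',w,t,s['gripper_width']); return w
y=8
while y>-8:
    y-=2; w=go(y,46 if y>4 else 45,12)
    if w[1]<-4.2: break
env.pause(0.2)
im,d,s=shot('wrist','w5.png'); print(where(s,12),s['wrist_force'])
np.savez('w5.npz',im=im,d=d,R=s['tcp_rot'],p=s['ee_pos'])
for n in ['short_end','stop_face']: print(n,[(np.array(r['at']),round(r['score'],2)) for r in tip_of('wrist',n)][:2])
cv2.imwrite('pics/w5b.png',cv2.resize(im[130:310,150:360,::-1],None,fx=3.3,fy=3.3,interpolation=cv2.INTER_CUBIC))
E
```

```text
(6, 46, 12) t22.7 F 6.58 [-1.1854  6.4711  0.6247] actual [-0.0112  7.6554 46.3204] 12.021654825306792 0.015768795606928725
(4, 45, 12) t22.9 F 7.7 [-1.8503  7.5011  0.3895] actual [ 0.0948  5.9693 45.4628] 12.040263738836398 0.016314241129167427
(2, 45, 12) t23.2 F 7.77 [-2.4934  7.4614  0.8068] actual [ 0.071   4.2706 45.5303] 12.057445184574657 0.01569590111868896
(0, 45, 12) t23.4 F 9.1 [-1.3907  8.9913  0.3045] actual [ 0.043   2.5128 45.5603] 12.07484629877207 0.015810138866632312
(-2, 45, 12) t23.7 F 8.16 [-1.9792  7.9462  0.5993] actual [ 0.0404  0.8178 45.6238] 12.092439007623113 0.01578939689127278
(-4, 45, 12) t23.9 F 9.73 [-2.9807  9.3697  1.211 ] actual [ 0.0634 -0.9368 45.6831] 12.107445580631387 0.016092996104776974
(-6, 45, 12) t24.2 F 10.83 [-2.059  10.6335  1.4027] actual [ 0.0383 -2.6196 45.7126] 12.128278367884748 0.016175496255487667
(-8, 45, 12) t24.4 F 9.98 [-1.474   9.8748  1.2782] actual [ 0.0165 -4.3484 45.7542] 12.144426577545385 0.01627389031940452
(array([-0.0049, -4.3091, 45.764 ]), np.float64(12.14230336242497)) [-2.23   10.6096  0.574 ]
short_end [(array([0.4988, 0.1952, 0.0566]), 0.62)]
stop_face [(array([0.4966, 0.2027, 0.042 ]), 0.63)]
```

View pics/w5b.png

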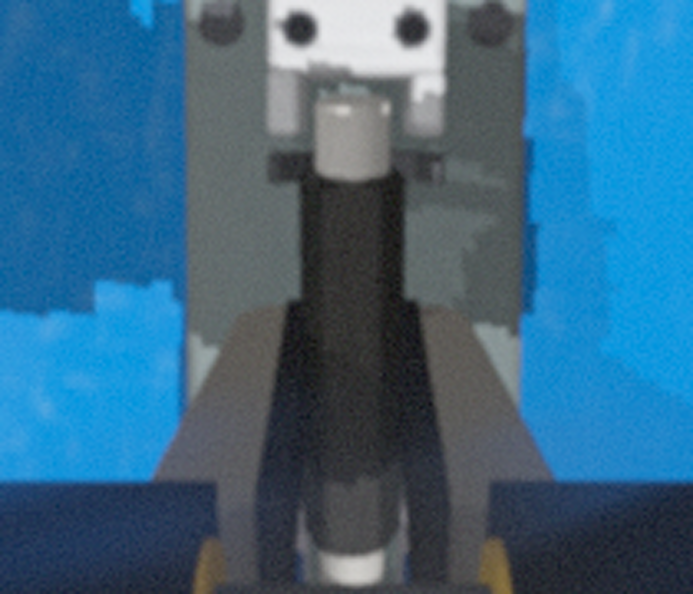

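The crop shows the short end at (352,95) just in front of the stop face at (355,78), centred between the cheeks at x 282 and 428. Now I'll level it and lower it on to the rests.

Run:
```python
from h import *
def go(ym,zm,th,rate=0.03):
    p,R=pose(ym,zm,th); env.movel(p,R,rate=rate); s=env.sense(); w,t=where(s,th)
    print((round(ym,1),round(zm,1),th),'t%.1f'%s['t'],'F',round(fy(s['wrist_force']),2),s['wrist_force'],'actual',w,t); return w,s
ok=True
for v in [(-8,43,9),(-8,41,6),(-8,39,3),(-8,37.5,0)]:
    w,s=go(*v)
    if abs(s['wrist_force'][2])>12 or fy(s['wrist_force'])>18: ok=False; print('ANOMALY'); break
z=37.5
while ok and z>33.5:
    z-=0.5; w,s=go(-8,z,0)
    if s['wrist_force'][2]>4: break
env.pause(0.2)
im,d,s=shot('wrist','w6.png'); print(where(s,0),s['wrist_force'],s['t'])
np.savez('w6.npz',im=im,d=d,R=s['tcp_rot'],p=s['ee_pos'])
for n in ['short_end','stop_face']: print(n,[(np.array(r['at']),round(r['score'],2)) for r in tip_of('wrist',n)][:2])
cv2.imwrite('pics/w6b.png',cv2.resize(im[130:310,150:360,::-1],None,fx=3.3,fy=3.3,interpolation=cv2.INTER_CUBIC))
```

```text
(-8, 43, 9) t25.0 F 11.43 [-1.729  11.2971 -0.7142] actual [-0.047  -3.2656 43.7485] 9.199408058705014
(-8, 41, 6) t25.3 F 11.25 [-2.2266 11.032  -2.23  ] actual [-0.0546 -3.0995 41.5277] 6.244782849536978
(-8, 39, 3) t25.5 F 11.52 [-2.1692 11.3173 -2.2309] actual [-0.0818 -2.9101 39.2663] 3.2810028527126502
(-8, 37.5, 0) t25.8 F 10.59 [-3.2032 10.2024 -2.7441] actual [ 0.0098 -3.221  37.6366] 0.28169036913133044
(-8, 37.0, 0) t26.0 F 12.02 [-2.9812 11.6912  0.7361] actual [ 0.0639 -3.1786 37.4503] 0.336075599361731
(-8, 36.5, 0) t26.3 F 11.33 [-4.6138 10.7302  2.5582] actual [ 0.0992 -3.1313 37.1865] 0.33518244282678766
(-8, 36.0, 0) t26.5 F 11.99 [-5.4105 11.2657  4.7681] actual [ 0.1618 -3.0741 36.9336] 0.33006260510777574
(array([ 0.1677, -3.0505, 36.9696]), np.float64(0.33116670978230345)) [-4.751  10.9704  4.3681] 26.7083
short_end [(array([0.4958, 0.1991, 0.0393]), 0.75)]
stop_face [(array([0.496 , 0.2039, 0.0383]), 0.93), (array([ 0.6683,  0.1654, -0.001 ]), 0.39)]
```

View pics/w6b.png

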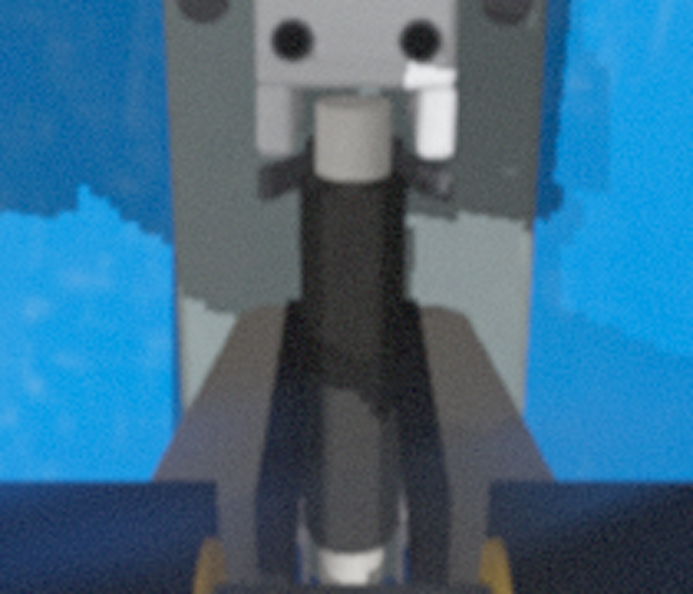

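The crop shows the short end at (352,140) down between the cheeks with a small gap to the stop face at (355,90), and the handle in the vee. I'll ease it forward to the stop, release and retreat.

Run:
```python
from h import *
def go(ym,zm,th,dx=0,rate=0.03):
    p,R=pose(ym,zm,th,dx); env.movel(p,R,rate=rate); s=env.sense(); w,t=where(s,th)
    print((round(ym,1),round(zm,1),th),'t%.1f'%s['t'],'F',round(fy(s['wrist_force']),2),s['wrist_force'],'actual',w); return w,s
y=-8
while y<-1:
    y+=1; w,s=go(y,36.3,0,0.4)
    if fy(s['wrist_force'])<4: break
effector.release(); env.pause(0.3); s=env.sense(); print(s['wrist_force'],s['gripper_width'])
p=s['ee_pos']
env.movel(p+[0,0,0.06],rate=0.1); 
env.reach(np.array([0.5014,0.1635,0.15]),down(0.162)); env.pause(0.3)
im,d,s=shot('wrist','w7.png'); W=cloud('wrist',d,s); print(s['t'],s['ee_pos'])
for n in ['gauge_mid','short_end','long_end','stop_face','jaw_face']: print(n,[(np.array(r['at']),round(r['score'],2)) for r in tip_of('wrist',n)][:2])
f0=np.array([0.5033,0.1470,0]); c,sn=np.cos(FA),np.sin(FA)
F=((W-f0)@np.array([[c,-sn,0],[sn,c,0],[0,0,1]]))*1000
for lo in range(-30,54,6):
    q=F[(F[...,1]>lo)&(F[...,1]<lo+6)&(abs(F[...,0])<7)&(F[...,2]>30)&(F[...,2]<60)]
    if len(q): print(lo,len(q),np.percentile(q[:,0],50),np.percentile(q[:,2],[50,97]))
cv2.imwrite('pics/w7b.png',cv2.resize(im[100:320,140:370,::-1],None,fx=2.7,fy=2.7,interpolation=cv2.INTER_CUBIC))
```

```text
(-7, 36.3, 0) t27.1 F 10.51 [-4.742   9.8751  4.6827] actual [ 0.1736 -3.0037 36.9632]
(-6, 36.3, 0) t27.4 F 8.05 [-4.4159  7.434   4.8049] actual [ 0.1536 -2.9177 36.9162]
(-5, 36.3, 0) t27.6 F 6.74 [-4.4012  6.115   5.041 ] actual [ 0.1626 -2.8493 36.8709]
(-4, 36.3, 0) t27.9 F 5.34 [-3.6353  4.8131  4.6271] actual [ 0.1695 -2.7892 36.7374]
(-3, 36.3, 0) t28.1 F 3.45 [-3.0878  2.9889  5.3406] actual [ 0.1659 -2.6654 36.6137]
[-0.1265  0.7015  0.3414] 0.0921099454834036
31.0 [0.5007 0.163  0.1488]
gauge_mid [(array([ 0.5214, -0.0691,  0.0077]), 0.83), (array([0.5052, 0.1426, 0.0347]), 0.7)]
short_end [(array([ 0.5669, -0.0398,  0.014 ]), 0.75), (array([0.4946, 0.1994, 0.0401]), 0.64)]
long_end [(array([0.5115, 0.0964, 0.0302]), 0.84), (array([ 0.4756, -0.101 ,  0.011 ]), 0.74)]
stop_face [(array([0.4969, 0.2014, 0.0391]), 0.93)]
jaw_face [(array([0.5147, 0.0896, 0.032 ]), 0.66)]
-30 63 -0.06702285913174798 [43.4297 45.0585]
-24 85 -0.06490051631170204 [43.8195 45.1841]
-18 86 -0.06595930792557878 [44.0138 45.2379]
-12 86 -0.06489205343094917 [43.8985 45.3874]
-6 87 -0.06163322959014264 [44.0598 45.4361]
0 94 -0.06057190125041707 [44.3258 45.8483]
6 88 -0.06458640639681731 [44.3572 46.2   ]
12 92 -0.05865163839239337 [44.6185 45.7165]
18 94 -0.05995728982551939 [44.6408 45.8926]
24 89 -0.05836032227943917 [44.7639 46.1625]
30 94 -0.05630651704450311 [44.8822 46.5247]
36 107 -0.05367907795925016 [44.807  46.3675]
42 91 -0.05780973826348422 [42.754 44.489]
48 96 0.39473348028626737 [42.5389 44.5568]
```

View pics/w7b.png

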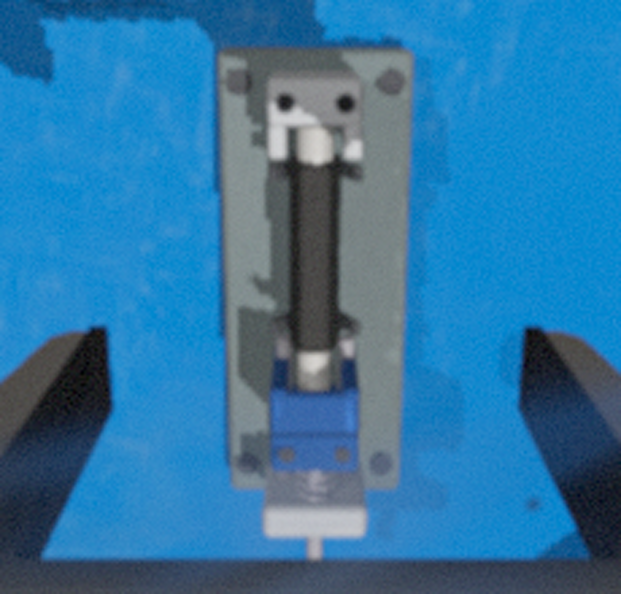

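The view shows the gauge level in the cradle: short end at (315,130) against the stop, long end at (315,375) under the blue lip, fingers clear. I'll do one numeric check of the gauge's y position and the carriage travel.

Run:
```python
from h import *
im,d,s=shot('wrist'); W=cloud('wrist',d,s)
f0=np.array([0.5033,0.1470,0]); c,sn=np.cos(FA),np.sin(FA)
F=((W-f0)@np.array([[c,-sn,0],[sn,c,0],[0,0,1]]))*1000
hsv=cv2.cvtColor(im,cv2.COLOR_RGB2HSV).astype(int)
blue=(abs(F[...,0])<12)&(F[...,2]>46)&(F[...,2]<62)&(F[...,1]>-85)&(F[...,1]<20)&(hsv[...,1]>110)
print('lip front edge y',np.percentile(F[blue][:,1],[50,95,99,100]),'n',blue.sum())
st=(abs(abs(F[...,0])-8)<6)&(F[...,2]>39)&(F[...,2]<46)&(F[...,1]>35)&(F[...,1]<80)
print('stop',np.percentile(F[st][:,1],[0,1,50,99]))
ax=(abs(F[...,0])<3)&(F[...,2]>30)
for y in np.arange(-46,76,2):
    q=ax&(abs(F[...,1]-y)<1)
    if q.sum()>2 and not(-22<y<36): print(y,q.sum(),np.median(hsv[q],0),round(np.median(F[q][:,2]),1),end=' | ')
old=np.load('w3.npz'); W3=cloud('wrist',old['d'],{'tcp_rot':old['R'],'ee_pos':old['p']}); F3=((W3-f0)@np.array([[c,-sn,0],[sn,c,0],[0,0,1]]))*1000
h3=cv2.cvtColor(old['im'],cv2.COLOR_RGB2HSV).astype(int)
b3=(abs(F3[...,0])<12)&(F3[...,2]>46)&(F3[...,2]<62)&(F3[...,1]>-85)&(F3[...,1]<20)&(h3[...,1]>110)
print('\nlip before',np.percentile(F3[b3][:,1],[50,95,99,100]))
for n,Fx in (('now',F),('before',F3)):
    b=(abs(abs(Fx[...,0])-29)<4)&(Fx[...,2]>8)&(Fx[...,2]<17)&(Fx[...,1]>-90)&(Fx[...,1]<70); q=Fx[b]; A=np.c_[q[:,:2],np.ones(len(q))]; print(n,'base plane',np.linalg.lstsq(A,q[:,2],rcond=None)[0])
g=F[(abs(F[...,0])<3)&(F[...,1]>-20)&(F[...,1]<36)&(F[...,2]>40)]; print('gauge top fit',np.polyfit(g[:,1],g[:,2],1))
```

```text
lip front edge y [-52.0629 -39.4195 -37.4979 -37.0015] n 706
stop [35.0624 35.3048 56.7072 69.2113]
-46 13 [108. 168. 169.] 53.9 | -44 17 [108. 163. 169.] 54.0 | -42 27 [107. 164. 155.] 53.7 | -40 31 [108. 129. 131.] 52.2 | -38 11 [ 17.   8. 140.] 42.0 | -36 12 [ 20.   7. 174.] 41.3 | -34 11 [ 23.   6. 206.] 41.6 | -32 11 [ 18.   6. 206.] 41.6 | -30 7 [ 18.   7. 183.] 41.6 | -28 8 [ 20.    8.  132.5] 44.0 | -26 10 [42.5 11.  70. ] 44.2 | -24 12 [26.5 14.  73. ] 44.4 | -22 12 [28.  14.  74.5] 44.5 | 36 66 [107.   88.5  97. ] 255.7 | 38 156 [108.  79.  97.] 256.0 | 40 250 [108.  76. 100.] 255.6 | 42 350 [108.  81. 100.] 253.4 | 44 16 [ 19.    6.5 204.5] 43.1 | 46 17 [ 20.   7. 203.] 43.6 | 48 16 [ 19.    6.5 204. ] 43.4 | 50 14 [ 20.5   7.  200.5] 43.8 | 52 14 [ 20.5   8.  192.5] 43.5 | 54 21 [ 90.   4. 176.] 42.0 | 56 13 [110.   4. 179.] 42.6 | 58 15 [105.   5. 143.] 42.2 | 60 14 [116.5   5.5 144. ] 42.6 | 62 16 [105.    5.  142.5] 42.3 | 64 18 [110.   5. 145.] 42.6 | 66 15 [105.   7. 147.] 42.3 | 68 12 [102.5   5.  142. ] 42.3 | 70 14 [109.    8.  120.5] 38.7 | 
lip before [-42.1046 -29.3183 -27.4323 -26.8163]
now base plane [ 0.0016  0.0018 12.3515]
before base plane [ 0.0012  0.0013 12.3431]
gauge top fit [ 3.957  50.3397]
```

The lip has moved back 10.0 mm (target 8 to 12.5), the handle step is at y = -28, the axis is about 36.4 mm up, and the tilt is about 0.02 rad. All are within limits, so I'm handing in.

Run:
```python
from h import *
print(env.sense()['t'], workorder.finish_job())
```

```text
the job is handed in; nothing more can be done
31.35 None
```

I handed the job in at 31 s of the 61 s allowed; no verdict was returned. The gauge sits on the rests between carriage and stop, with the carriage held back about 10 mm, axis about 36.4 mm up and tilt about 0.02 rad, and the arm came nowhere near the tape roll or can.

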